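# Release the ratchet clamp and ease its jaw onto a plaster cast

### The arm

A 6-joint arm with a two-finger parallel gripper is mounted at the origin on a cart in front of the work surface, level with it; the furniture and walls round the work are solid. World frame = base frame: x ahead of the robot, y to its left, z up, the work surface at z = 0. Lengths are in m, angles in rad, forces in N, time in s.
With the tool pointing down it reaches from about 0.375 to 0.975 m from the base axis. Payload 3.8 kg.
Tool frame: the origin (TCP) lies midway between the tips of the shut fingers; the grasp point (between the pads) lies 19 mm behind it; z points along the fingers, y is the line along which they close (so a half turn about z gives the same grasp; the last joint's range is limited). The gripper opens to 85 mm and grips with 20 to 120 N. Pads are 22 mm wide; open, the fingers measure 114 mm over their backs; the gripper's body (76 mm by 85 mm) begins 54 mm behind the grasp point. The pads swing forward as they close: fully open they stand 13 mm farther back than shut.
Start: joints at [1.211, 0.264, 1.604, -0, 1.274, -0.037], TCP at [0.214, 0.64, 0.231] pointing down, gripper open.
Joint ranges: [-2.63, 2.63], [-0.94, 2.18], [0.31, 2.57], [-1.31, 4.45], [0, 2.66], [-2.55, 2.55]. Speed limits (rad/s): [2.57, 2.57, 3.14, 3.14, 3.14, 3.14].

### API

Orientations are given as a rotation vector (axis times angle).
In Python, from workcell import read_state, vision, ticket gives the robot as it stands. The module is installed in compiled form; this text tells all that it offers.
- The arm moves only by the tool jog_arm, never from a script. Its arguments are lists of equal length, an entry for each row: "turn": the turn, a rotation vector about the tool's x, y, z in rad, a list of three; "delta_pos": the shift along the tool's x, y, z in m, a list of three; "gripper": the finger opening in m, from 0 to 0.0854. In form: {"turn": [[rx, ry, rz], ...], "delta_pos": [[dx, dy, dz], ...], "gripper": [gripper, ...]}. A call has 1 to 20 rows; each row shifts and turns the commanded pose from where the row before left it, along the tool's axes as they then stand; what a row does not reach is not made up. A row lasts 1/12 s, in which the tool goes at most 41.7 mm and 7.16 degrees, less where a joint would pass 70% of its speed; a pose out of reach is approached as far as the arm can. A call with a gripper value outside its range is refused whole. The fingers move at their own pace and stop on an object; "grip_force" is the grip in N (left out, the last holds). Time passes only in rows, so rows that do not move let the fingers close. It gives the time, the measured TCP pose, the force, the opening and the grip force at its end, in the units of the state.
- read_state(): the state, without advancing time (a new reading comes with each control period).
- vision.read_camera(name): name is "scene" or "side" or "wrist"; returns the picture (420x560x3 uint8, red, green, blue); there is no depth.
- vision.calibration(name): a dict with "vfov" (degrees; the focal length in pixels is half the picture's height over the tangent of half this angle, whatever the lens; pixels are square), "cx", "cy" (the principal point, pixels), "R" (3x3) and "t" (3): a world point X has camera coordinates R X + t; the wrist camera has in their place "mount" (4x4, takes a point from camera to tool coordinates, whose origin is the TCP and whose axes are the flange's). Camera axes: x right, y down, z forward; pixel columns grow to the right and rows downward; lengths in m; the calibration is good to about 2 mm. A picture is of the moment at which its call begins: read the wrist's pose just before it. calibration takes no time and is no camera call.
- ticket.finish_job(): hands the job in; it is judged then, once.
The state is a dict: "time": time; "q": joint angles; "joint_vel": joint speeds; "joint_torque": joint torques, N m; "tool_pos": TCP position; "tcp_rot": TCP orientation; "wrist_force": force on the tool from outside, world axes, zero at the start; "torque": the same for the moment, N m; "width": opening from 0.0 (shut) to 1.0 (fully open); "grip_force": force on a finger pad.
Only numpy, scipy, OpenCV 4.12 (cv2) and the standard library are available. Lean on these libraries where they do the work, as an engineer would, in place of code of your own. Each camera call takes 0.05 s, during which the arm holds its last target. There are 200 camera calls.

### The job

The bench clamp is wound open against its spring and held by the ratchet: flick the pawl's thumb lever fully over to its off side, then take the spring's load on the crank so that the pawl springs clear of the wheel. Ease the drum back with the crank, never letting it run, until the jaw has slid the plaster cast up against the stop bar, press it home there by the crank with about 20 N at the jaw (never more than 40 N, the plaster cracks), and let go, leaving the cast standing upright in the clamp. Do not touch the cast itself, and leave the tools around the clamp where they lie.

Things in the scene. Friction and masses are not known exactly. Their poses are not given: they have to be found in the camera images.
- clamp_bed: ratchet clamp screwed to the bench: grey plate 178 x 377 x 12 mm. Origin: on the drum's upright axis at bench height; x away from the robot (about), y along the clamp to the stop bar, z up; the plate spans x -86 to 92, y -115 to 262 mm. The stop bar's wooden face (78 mm wide, 60 high) stands about 204 mm along y; it is pinned by hand up to 12 mm nearer or farther, not measured: feel for it
- drum (a joint): drum angle, rad, growing as it unwinds (anticlockwise from above; the jaw closes 35 mm per rad). Its spring drives it that way with 0.26 x (2.3 - angle) N m, about 0.5 N m (6 N at the knob) at first; friction 0.015 N m, damping 0.06 N m s/rad. The pawl holds it at about 0.3 at the start; limits -0.25 and 2.1; 1.1 to 1.85 with the cast home. Over 3 rad/s it is running
- knob (a point): middle of the crank's upright wooden knob, 22 mm across, 98 to 150 mm above the bench, 85 mm from the drum axis, at 125 degrees from the clamp's +x plus the drum angle. It spins on its pin, so a hand need not turn with the crank. Below it lies the flat crank arm, 84 to 94 mm up. Pushing the knob on with F newtons presses the jaw with 2.4 F, added to the spring's own 3 to 9 N
- pawl_lever (a joint): angle of the pawl's thumb lever, rad: 0 on, 0.6 off (end stops), growing anticlockwise from above; stays where it is put (0.12 N m of friction, 2 N at the post). It turns on an upright pin at x -16, y -76 mm of the clamp. It only tensions the pawl's spring: while a tooth bears on the pawl, the pawl stays in even with the lever off
- lever_post (a point): 98 mm up on the upright black-capped steel post at the lever's free end, 14 mm across, 46 to 120 mm above the bench, 60 mm from the lever's pin. At on the lever points to -100 degrees from the clamp's +x (nearly -y), at off to -66 degrees: the post is pushed away from the robot, 35 mm along a line 7 degrees from the clamp's +x towards +y
- pawl (a joint): angle of the pawl relative to its lever, rad, sprung towards -0.2: near 0 with the lever on and the pawl in the teeth of the 96 mm ratchet wheel; near -0.6 with the lever off and the pawl still held in by the load; -0.2 once sprung clear. It springs clear when the crank is wound back (clockwise from above) a few mm at the knob, just enough to take the load off it
- jaw: sliding jaw, blue with a wooden face 66 x 56 mm, on a rack driven by the drum's pinion. Its origin moves along the clamp's y and equals the clamp's origin when the drum reads 0; the face is 85 mm along y from it, centred 46 mm along x, 18 to 74 mm above the bench
- stump_cast: plain plaster stump, an upright cylinder 67 mm across and 120 mm tall, 0.6 kg, standing loose on the clamp's plate (12 mm up) between jaw and stop bar. Origin: centre of its underside, z up along it. It slides under 5 N
- screwdriver: yellow-handled screwdriver, 212 mm, lying on the bench in front of the clamp; origin at its middle underneath; a bystander
- marker_pen: marker, 136 mm long, lying on the bench in front of the clamp; origin at its middle underneath; a bystander
- sanding_block: sanding block 62 x 100 x 34 mm, lying on the bench beyond the vice, right of the clamp; origin at its middle underneath; a bystander
There are look-alikes about, which are no part of the job. Leave any blue look-alike of the stump_cast alone.

How it is judged:
On the way, in this order (a step that is already met when the one before it is completed fails the run):
1. the pawl's thumb lever is over at its off side (value of joint pawl_lever above 0.45 rad), for 0.2 s.
2. the load is taken and the pawl has sprung clear of the wheel (value of joint pawl_lever above 0.45 rad and value of joint pawl above -0.32 rad), for 0.1 s.
3. the jaw presses the cast home against the stop bar with at least 12 N (contact force between jaw and stump_cast above 12 N), for 0.2 s.
At the end, for the whole second after the job is handed in: the lever is still off (over 0.45 rad), the drum is at rest past 1.0 rad, its spring keeps the jaw on the cast (over 1 N) and the cast stands upright (within 0.1 rad), after the jaw had pressed it home with at least 12 N for 0.2 s (value of joint pawl_lever above 0.45 rad and contact force between jaw and stump_cast above 1 N and angle between stump_cast's own z axis and vertical below 0.1 rad and velocity of joint drum below 0.1 rad/s and value of joint drum above 1 rad); the robot touches nothing.
It fails at once if the drum runs (over 3 rad/s) (velocity of joint drum above 3 rad/s or velocity of joint drum below -3 rad/s).
It fails at once if the jaw squeezes the cast with more than 40 N (contact force between jaw and stump_cast above 40 N).
It fails at once if the robot touches the cast (contact force between any of the fingers, the arm and stump_cast above 0.5 N).
It fails at once if the cast tips (angle between stump_cast's own z axis and vertical above 0.25 rad).
It fails at once if a tool around the clamp is moved more than 3 cm (distance of any of screwdriver, marker_pen, sanding_block from where it was at the start of the episode above 0.03 m).
It also fails if it takes over 72 s, if anything falls off the work surface, if the arm or the gripper's body presses on something with over 40 N, if the wrist force passes 120 N, or if a joint passes its speed limit or range.

## Working session

There is one attempt and no reset: what is moved stays moved. The work goes in short steps, Python scripts to look and compute and a tool call to move; the robot and the scene stay as the last step left them, time stands still between calls to the robot, and variables do not carry over. Pictures are saved under pics/ and viewed, at most 10 in all, crops included, and the job is handed in when it is done.

Besides the shell and the picture viewer there is one more tool, called after "Request:" as name(argument=value, ...) on one line, values as JSON. jog_arm: Moves the arm, as the interface text tells. Its arguments: {"type":"object","properties":{"turn":{"type":"array","items":{"type":"array","items":{"type":"number"}}},"delta_pos":{"type":"array","items":{"type":"array","items":{"type":"number"}}},"gripper":{"type":"array","items":{"type":"number"}},"grip_force":{"type":"number"}},"required":["turn","delta_pos","gripper"]}

```bash
mkdir -p pics
python3 - <<'E'
from workcell import read_state, vision
import cv2, numpy as np
s=read_state();print(s)
for n in ["scene","side"]:
    c=vision.calibration(n);print(n,c)
    im=vision.read_camera(n);cv2.imwrite(f"pics/{n}0.png",im[:,:,::-1])
print(vision.calibration("wrist"))
im=vision.read_camera("wrist");cv2.imwrite("pics/wrist0.png",im[:,:,::-1])
E
```

```text
{'time': 0.0, 'q': array([ 1.21110284e+00,  2.64757850e-01,  1.60539448e+00, -1.40430170e-05,
        1.27369065e+00, -3.69184454e-02]), 'joint_vel': array([-0.0011631 ,  0.00015265, -0.00037563, -0.00036321, -0.0006793 ,
       -0.00011292]), 'joint_torque': array([ 3.44086773e-03, -5.15122390e+01, -3.67313933e+01,  4.49397874e-06,
        1.28453164e-02, -4.86746302e-06]), 'tool_pos': array([0.21386754, 0.63944448, 0.2299478 ]), 'tcp_rot': array([-0.50473994, -3.10034309,  0.00346921]), 'wrist_force': array([-1.00492625, -0.56490316,  0.18851838]), 'torque': array([0.01756871, 0.01353517, 0.04200747]), 'grip_force': 0.0, 'width': 1.0025184860044747}
scene {'vfov': 52.75469809538417, 'cx': 274.4264836359488, 'cy': 205.3840040790373, 'R': array([[-0.46418859, -0.88570381,  0.00759692],
       [-0.39855074,  0.20120151, -0.89480459],
       [ 0.79100332, -0.41838584, -0.44639336]]), 't': array([0.51021418, 0.20678353, 0.8074832 ])}
side {'vfov': 42.63296494275963, 'cx': 275.5571193112983, 'cy': 215.10956993312107, 'R': array([[ 0.73539017,  0.67762741, -0.00473178],
       [ 0.59669623, -0.65083816, -0.4694287 ],
       [-0.32117737,  0.34238982, -0.8829577 ]]), 't': array([-0.55588753, -0.03546421,  1.58236437])}
{'vfov': 62.030911454601515, 'cx': 279.68124494057656, 'cy': 208.27337563502692, 'mount': array([[-1.51201934e-03, -9.50816085e-01, -3.09752299e-01,
         7.96915252e-02],
       [ 9.99998638e-01, -1.23291331e-03, -1.09682311e-03,
        -1.92724319e-04],
       [ 6.60979321e-04, -3.09753536e-01,  9.50816654e-01,
        -1.43608620e-01],
       [ 0.00000000e+00,  0.00000000e+00,  0.00000000e+00,
         1.00000000e+00]])}
```

View pics/scene0.png

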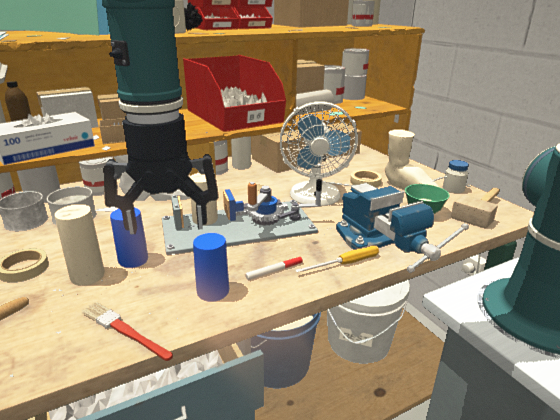

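View pics/side0.png

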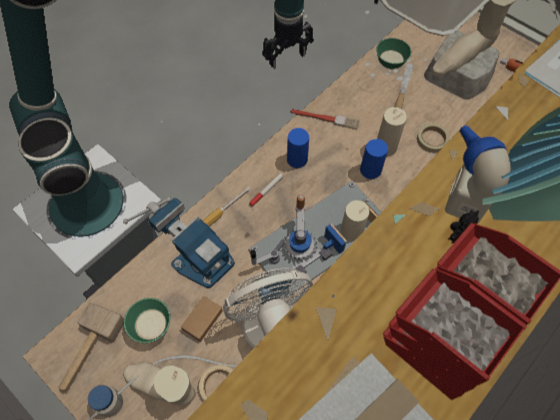

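View pics/wrist0.png

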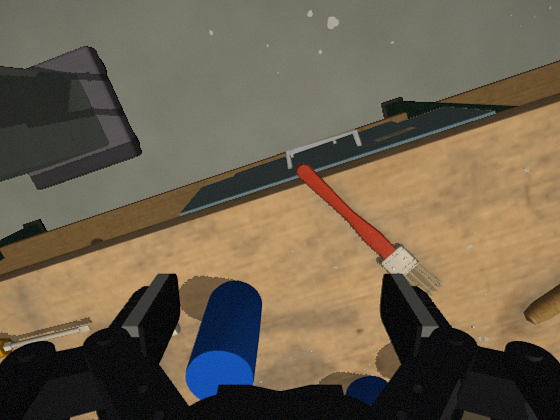

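The scene view shows the clamp at about (240,215): knob (252,190), cast behind the finger at (205,200). In the side view the knob is at (300,203), the lever post near (253,255), the cast at (356,220), and the fan stands beyond at (265,300). I'll enlarge both.

Run:
```python
import cv2
a=cv2.imread("pics/side0.png")[175:300,235:395];cv2.imwrite("pics/sidec.png",cv2.resize(a,None,fx=4.8,fy=4.8,interpolation=cv2.INTER_CUBIC))
a=cv2.imread("pics/scene0.png")[165:265,150:330];cv2.imwrite("pics/scenec.png",cv2.resize(a,None,fx=4.4,fy=4.4,interpolation=cv2.INTER_CUBIC))
```

```text
(no output)
```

View pics/sidec.png

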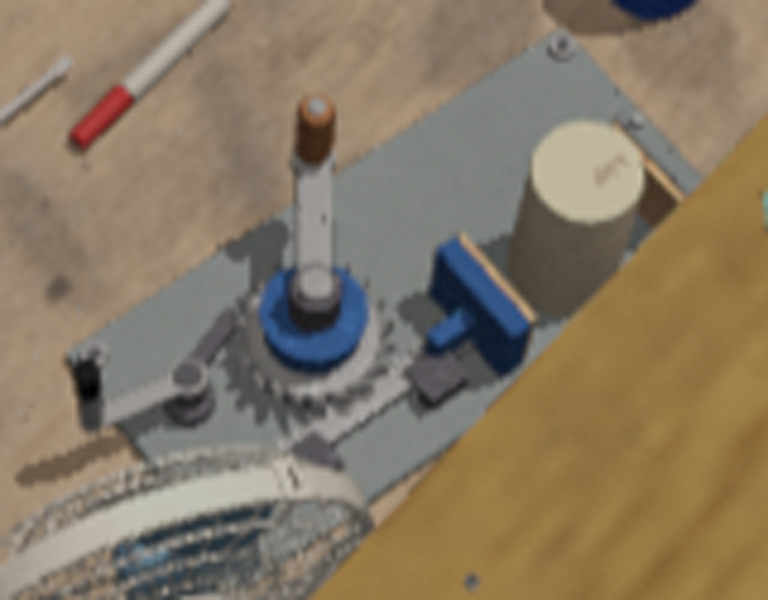

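View pics/scenec.png

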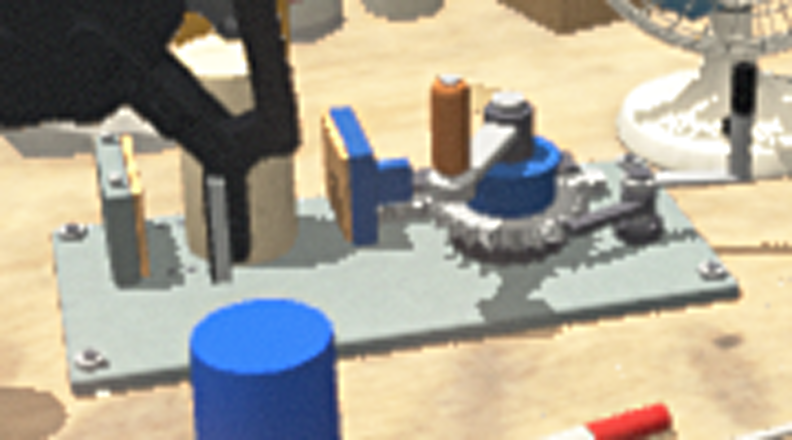

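The side crop shows knob top at full-picture pixel (301,197), post cap top (253,250), hub top (301,233) and plate corners (250,248) and (353,182). In the scene crop: knob top (252.7,183), post top (319,180), hub (266.4,187.7), corners (167,252.5), (317.7,231), (162.5,217.7). The post stands close to the fan. Next step is triangulating these.

```bash
cat > h.py <<'E'
from workcell import read_state, vision
import numpy as np, cv2
from scipy.spatial.transform import Rotation as Ro
def ray(n,p,state=None):
    c=vision.calibration(n);f=210/np.tan(np.radians(c["vfov"]/2))
    d=np.array([(p[0]-c["cx"])/f,(p[1]-c["cy"])/f,1.])
    if n=="wrist":
        M=c["mount"];R=Ro.from_rotvec(state["tcp_rot"]).as_matrix()
        return state["tool_pos"]+R@M[:3,3], R@M[:3,:3]@d
    return -c["R"].T@c["t"], c["R"].T@d
def plane(n,p,z,s=None):
    o,d=ray(n,p,s);return o+d*(z-o[2])/d[2]
def tri(r1,r2):
    A=np.c_[r1[1],-r2[1]];k=np.linalg.lstsq(A,r2[0]-r1[0],rcond=None)[0]
    a=r1[0]+r1[1]*k[0];b=r2[0]+r2[1]*k[1];return (a+b)/2,np.linalg.norm(a-b)
E
python3 - <<'E'
from h import *
np.set_printoptions(precision=4,suppress=True)
for n,a,b in [("knob",(301,196.9),(252.7,183.2)),("post",(253.1,250.4),(318.9,179.8)),("hub",(301,233.3),(266.4,187.7)),("cornN-",(249.6,248.3),(317.7,230.9))]:
    print(n,tri(ray("side",a),ray("scene",b)))
for p in [(249.6,248.3),(352.7,182.3)]: print(plane("side",p,.012))
P=[plane("scene",p,.012) for p in [(167,252.5),(317.7,230.9),(162.5,217.7)]]; print(P)
print("knob",plane("side",(301,196.9),.15),plane("scene",(252.7,183.2),.15))
print("post",plane("side",(253.1,250.4),.12),plane("scene",(318.9,179.8),.12))
d=P[0]-P[1];print(np.linalg.norm(d),np.degrees(np.arctan2(d[1],d[0])))
E
```

```text
knob (array([0.503 , 0.3723, 0.1487]), np.float64(0.002966647879411242))
post (array([0.5069, 0.1848, 0.1197]), np.float64(0.0020465371599692216))
hub (array([0.5593, 0.3096, 0.1023]), np.float64(0.004986204577048071))
cornN- (array([0.4552, 0.216 , 0.0048]), np.float64(0.004420196107226179))
[0.459  0.2157 0.012 ]
[0.5354 0.5773 0.012 ]
[array([0.5161, 0.5825, 0.012 ]), array([0.4434, 0.2215, 0.012 ]), array([0.6876, 0.5489, 0.012 ])]
knob [0.5041 0.3731 0.15  ] [0.4989 0.3726 0.15  ]
post [0.5076 0.1856 0.12  ] [0.5057 0.1844 0.12  ]
0.3683345572660299 78.61396864731957
```

Run:
```python
from h import *
np.set_printoptions(precision=3,suppress=True)
for n,a,b in [("fanL",(311,280),(279,141)),("fanR",(226,303),(358,141)),("fantop",(265,280),(319,103))]:
    print(n,tri(ray("side",a),ray("scene",b)))
print("fan base left/right",plane("scene",(290,193),0),plane("scene",(342,193),0),plane("scene",(315,205),0))
s=read_state()
for p in [(40,90),(150,60)]:pass
print("screwdriver tip/handle",plane("scene",(298,270),.01),plane("scene",(378,250),.01),"pen",plane("scene",(248,275),.01),plane("scene",(302,261),.01))
print("blue cyl", plane("scene",(211,240),.12),plane("side",(298,135),.12),"blue2",plane("side",(375,145),.12))
print("vice top", plane("side",(205,248),.12))
a=cv2.imread("pics/side0.png")[230:345,205:330];cv2.imwrite("pics/fan.png",cv2.resize(a,None,fx=5,fy=5,interpolation=cv2.INTER_CUBIC))
```

```text
fanL (array([0.681, 0.206, 0.175]), np.float64(0.000492045970778419))
fanR (array([0.571, 0.024, 0.181]), np.float64(0.010953175758889662))
fantop (array([0.632, 0.108, 0.281]), np.float64(0.007510541751665163))
fan base left/right [0.694 0.159 0.   ] [0.622 0.017 0.   ] [0.59  0.135 0.   ]
screwdriver tip/handle [0.323 0.349 0.01 ] [0.308 0.143 0.01 ] pen [0.356 0.453 0.01 ] [0.349 0.324 0.01 ]
blue cyl [0.351 0.53  0.12 ] [0.351 0.535 0.12 ] blue2 [0.536 0.656 0.12 ]
vice top [0.412 0.107 0.12 ]
```

View pics/fan.png

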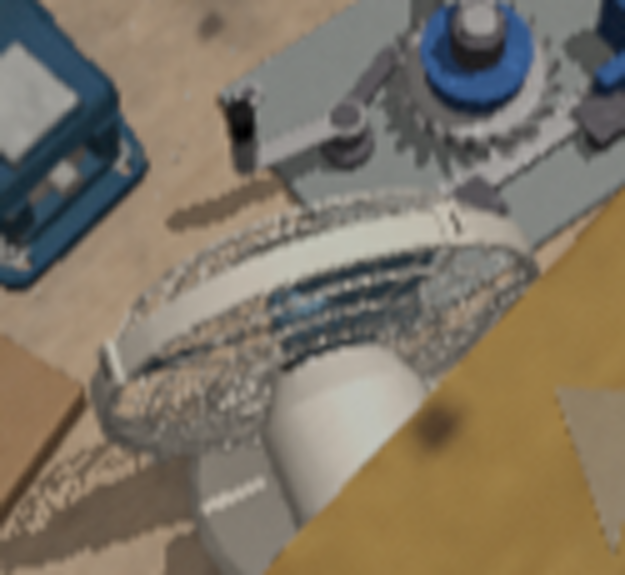

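The fan guard spans roughly (0.57,0.02) to (0.68,0.21), and it clears the post's travel. The fit gives a drum axis near (0.559,0.310) with clamp yaw −11°. I'll move to a point in front of the post, staying high.

Request:
jog_arm(turn=[[0, 0, 0], [0, 0, 0], [0, 0, 0], [0, 0, 0], [0, 0, 0], [0, 0, 0], [0, 0, 0], [0, 0, 0], [0, 0, 0], [0, 0, 0], [0, 0, 0], [0, 0, 0], [0, 0, 0], [0, 0, 0], [0, 0, 0], [0, 0, -0.084], [0, 0, -0.084], [0, 0, -0.084], [0, 0, 0]], delta_pos=[[-0.0254, -0.0232, 0], [-0.0254, -0.0232, 0], [-0.0254, -0.0232, 0], [-0.0254, -0.0232, 0], [-0.0254, -0.0232, 0], [-0.0254, -0.0232, 0], [-0.0254, -0.0232, 0], [-0.0254, -0.0232, 0], [-0.0254, -0.0232, 0], [-0.0254, -0.0232, 0], [-0.0254, -0.0232, 0], [-0.0254, -0.0232, 0], [-0.0254, -0.0232, 0], [-0.0254, -0.0232, 0], [-0.0254, -0.0232, 0], [0, 0, 0], [0, 0, 0], [0, 0, 0], [0, 0, 0]], gripper=[0, 0, 0, 0, 0, 0, 0, 0, 0, 0, 0, 0, 0, 0, 0, 0, 0, 0, 0], grip_force=50)

```text
time: 1.73
tool_pos: [0.465, 0.1887, 0.2309]
tcp_rot: [-0.11, -3.139, 0.0]
wrist_force: [-0.2, -0.9, -0.1]
width: -0.001
grip_force: 0.0
```

Run:
```python
from h import *
np.set_printoptions(precision=4,suppress=True)
s=read_state();print(s["time"],s["tool_pos"],Ro.from_rotvec(s["tcp_rot"]).as_matrix(),s["wrist_force"],s["width"])
im=vision.read_camera("wrist");cv2.imwrite("pics/w1.png",im[:,:,::-1])
print("vice",tri(ray("side",(209,251)),ray("scene",(372,193))))
# predicted pixel of post top
c=vision.calibration("wrist");M=c["mount"];f=210/np.tan(np.radians(c["vfov"]/2));R=Ro.from_rotvec(s["tcp_rot"]).as_matrix()
for P in [(.507,.185,.12),(.503,.372,.15)]:
    q=M[:3,:3].T@(R.T@(np.array(P)-s["tool_pos"])-M[:3,3]);print(q[:2]/q[2]*f+[c["cx"],c["cy"]])
```

```text
1.7333 [0.465  0.1887 0.2309] [[-0.9976  0.0697 -0.0006]
 [ 0.0697  0.9976 -0.0002]
 [ 0.0006 -0.0002 -1.    ]] [-0.1744 -0.9394 -0.1138] -0.0007570704609860862
vice (array([0.4118, 0.103 , 0.1052]), np.float64(0.02292372180552603))
[279.3583 254.7066]
[544.0016 251.0029]
```

View pics/w1.png

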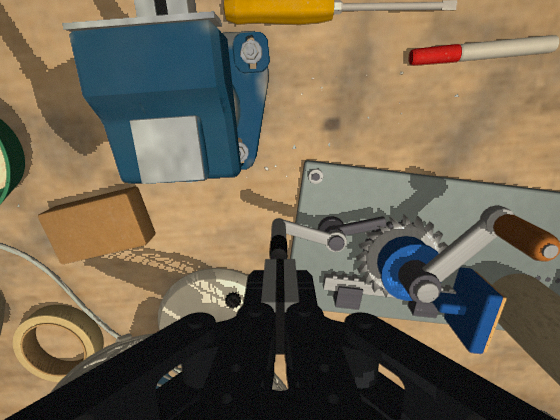

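The wrist view shows the post cap at about (279,255), as predicted, and the knob top at (551,250). That puts the knob y at about 0.376 and the drum axis near (0.559,0.312). The vice is clear to the left, so I'll descend in front of the post and approach it.

Request:
jog_arm(turn=[[0, 0, 0], [0, 0, 0], [0, 0, 0], [0, 0, 0], [0, 0, 0], [0, 0, 0], [0, 0, 0], [0, 0, 0], [0, 0, 0], [0, 0, 0], [0, 0, 0]], delta_pos=[[0, 0, 0.02], [0, 0, 0.02], [0, 0, 0.02], [0, 0, 0.02], [0, 0, 0.02], [0, 0, 0.02], [0, 0, 0.02], [0, 0.003, 0.01], [-0.005, 0, 0], [-0.005, 0, 0], [0, 0, 0]], gripper=[0, 0, 0, 0, 0, 0, 0, 0, 0, 0, 0])

```text
time: 2.7
tool_pos: [0.4777, 0.1922, 0.0828]
tcp_rot: [0.112, 3.136, 0.002]
wrist_force: [0.4, 0.7, 0.7]
width: 0.001
grip_force: 0.0
```

Request:
jog_arm(turn=[[0, 0, 0], [0, 0, 0], [0, 0, 0], [0, 0, 0], [0, 0, 0], [0, 0, 0], [0, 0, 0], [0, 0, 0]], delta_pos=[[-0.004, 0, 0], [-0.004, 0, 0], [-0.004, 0, 0], [-0.004, 0, 0], [-0.004, 0, 0], [-0.004, 0, 0], [-0.004, 0, 0], [0, 0, 0]], gripper=[0, 0, 0, 0, 0, 0, 0, 0])

```text
time: 3.37
tool_pos: [0.5039, 0.1894, 0.0812]
tcp_rot: [0.112, 3.139, -0.0]
wrist_force: [-0.4, -0.8, -0.4]
width: -0.001
grip_force: 0.1
```

Request:
jog_arm(turn=[[0, 0, 0], [0, 0, 0]], delta_pos=[[-0.004, 0, 0], [-0.004, 0, 0]], gripper=[0, 0])

```text
time: 3.53
tool_pos: [0.511, 0.1889, 0.0812]
tcp_rot: [-0.111, -3.139, 0.0]
wrist_force: [-2.5, -2.1, 1.7]
width: 0.001
grip_force: 1.3
```

Run:
```python
from h import *
im=np.hstack([cv2.resize(vision.read_camera("wrist")[160:340,180:380],(600,540)),cv2.resize(vision.read_camera("scene")[140:240,290:350],(200*324//324,324)).repeat(1,0)[:324][:, :] if 0 else np.zeros((540,1,3),np.uint8)])
cv2.imwrite("pics/w2.png",im[:,:,::-1])
```

```text
(no output)
```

View pics/w2.png

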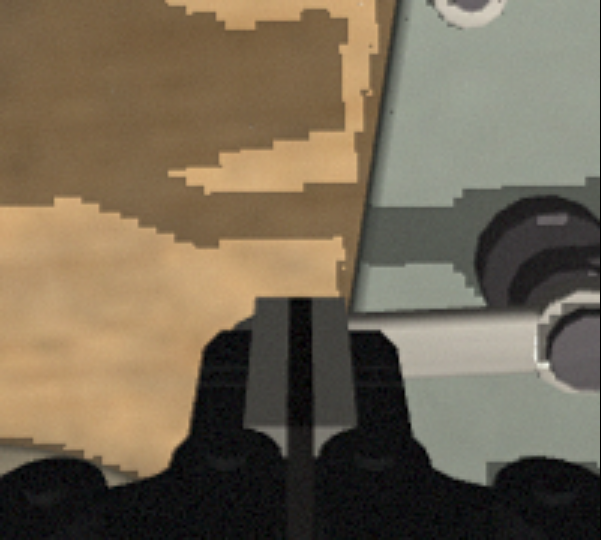

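The wrist view shows the lever arm running in behind the shut fingers at about (350,345), with the post ahead of them. The force reads −2.5 N in x, so contact is made and I'll keep pushing.

Request:
jog_arm(turn=[[0, 0, 0], [0, 0, 0], [0, 0, 0], [0, 0, 0]], delta_pos=[[-0.003, 0, 0], [-0.003, 0, 0], [-0.003, 0, 0], [-0.003, 0, 0]], gripper=[0, 0, 0, 0])

```text
time: 3.92
tool_pos: [0.5232, 0.1887, 0.0812]
tcp_rot: [-0.112, -3.139, -0.001]
wrist_force: [-2.8, 3.5, 0.4]
width: 0.001
grip_force: 1.7
```

Request:
jog_arm(turn=[[0, 0, 0], [0, 0, 0], [0, 0, 0]], delta_pos=[[-0.002, 0, 0], [-0.002, 0, 0], [0, 0, 0]], gripper=[0, 0, 0])

```text
time: 4.17
tool_pos: [0.5257, 0.1885, 0.0811]
tcp_rot: [-0.112, -3.136, -0.001]
wrist_force: [-7.6, 3.8, 3.8]
width: 0.001
grip_force: 3.9
```

Request:
jog_arm(turn=[[0, 0, 0], [0, 0, 0]], delta_pos=[[-0.0015, 0, 0], [0, 0, 0]], gripper=[0, 0])

```text
time: 4.33
tool_pos: [0.5258, 0.1885, 0.0811]
tcp_rot: [-0.112, -3.133, -0.001]
wrist_force: [-12.2, 4.8, 7.7]
width: 0.003
grip_force: 5.9
```

Request:
jog_arm(turn=[[0, 0, 0], [0, 0, 0]], delta_pos=[[-0.0015, 0, 0], [0, 0, 0]], gripper=[0, 0])

```text
time: 4.5
tool_pos: [0.5259, 0.1885, 0.081]
tcp_rot: [-0.112, -3.13, -0.0]
wrist_force: [-15.6, 5.0, 9.9]
width: -0.0
grip_force: 7.7
```

The post is firm on its end stop, about 35 mm on. I'll back off, rise, open and go above the knob.

Request:
jog_arm(turn=[[0, 0, 0], [0, 0, 0], [0, 0, 0], [0, 0, 0], [0, 0, 0], [0, 0, 0], [0, 0, 0], [0, 0, 0], [0, 0, 0], [0, 0, 0], [0, 0, 0], [0, 0, 0], [0, 0, 0], [0, 0, 0], [0, 0, 0], [0, 0, 0]], delta_pos=[[0.01, 0, 0], [0.015, 0, 0], [0.015, 0, 0], [0, 0, -0.03], [0, 0, -0.03], [0, 0, -0.03], [0, 0, -0.03], [0, 0, -0.03], [0, 0.031, 0], [0, 0.031, 0], [0, 0.031, 0], [0, 0.031, 0], [0, 0.031, 0], [0, 0.03, 0], [0, 0, 0], [0, 0, 0]], gripper=[0, 0, 0, 0, 0, 0, 0, 0, 0.06, 0.06, 0.06, 0.06, 0.06, 0.06, 0.06, 0.06])

```text
time: 5.83
tool_pos: [0.5039, 0.3764, 0.2312]
tcp_rot: [0.107, 3.138, 0.0]
wrist_force: [-0.1, -0.3, -0.3]
width: 0.702
grip_force: 0.0
```

Run:
```python
from h import *
np.set_printoptions(precision=4,suppress=True)
s=read_state();print(s["time"],s["tool_pos"],s["wrist_force"],s["width"],s["q"])
im=vision.read_camera("wrist");cv2.imwrite("pics/w3.png",im[:,:,::-1])
c=vision.calibration("wrist");M=c["mount"];f=210/np.tan(np.radians(c["vfov"]/2));R=Ro.from_rotvec(s["tcp_rot"]).as_matrix()
for P in [(.542,.180,.12),(.503,.376,.15)]:
    q=M[:3,:3].T@(R.T@(np.array(P)-s["tool_pos"])-M[:3,3]);print(q[:2]/q[2]*f+[c["cx"],c["cy"]])
```

```text
5.8333 [0.5039 0.3764 0.2312] [-0.0503 -0.282  -0.3047] 0.7021334318758038 [ 0.6025  0.1769  1.7091 -0.001   1.2541 -0.8996]
[ 41.7673 264.8576]
[279.5342 215.9996]
```

View pics/w3.png

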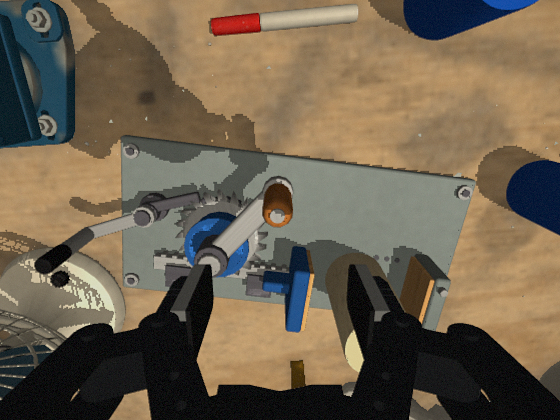

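The lever post is at (43,265), exactly where "off" should put it. The knob top is at (279,217), right under the tool. Descending and gripping.

Request:
jog_arm(turn=[[0, 0, 0], [0, 0, 0], [0, 0, 0], [0, 0, 0], [0, 0, 0], [0, 0, 0], [0, 0, 0], [0, 0, 0], [0, 0, 0], [0, 0, 0], [0, 0, 0], [0, 0, 0], [0, 0, 0], [0, 0, 0]], delta_pos=[[0, 0, 0.02], [0, 0, 0.02], [0, 0, 0.02], [0, 0, 0.02], [0, 0, 0.02], [0, 0, 0.02], [0, 0, 0.002], [0, 0, 0], [0, 0, 0], [0, 0, 0], [0, 0, 0], [0, 0, 0], [0, 0, 0], [0, 0, 0]], gripper=[0.06, 0.06, 0.06, 0.06, 0.06, 0.06, 0.06, 0.01, 0.01, 0.01, 0.01, 0.01, 0.01, 0.01], grip_force=50)

```text
time: 7.05
tool_pos: [0.5048, 0.3751, 0.1116]
tcp_rot: [0.111, 3.136, 0.001]
wrist_force: [0.1, -3.0, 5.6]
width: 0.245
grip_force: 49.0
```

Request:
jog_arm(turn=[[0, 0, 0], [0, 0, 0], [0, 0, 0], [0, 0, 0]], delta_pos=[[-0.0014, 0.0014, 0], [-0.0014, 0.0014, 0], [0, 0, 0], [0, 0, 0]], gripper=[0.01, 0.01, 0.01, 0.01])

```text
time: 7.38
tool_pos: [0.5069, 0.3769, 0.1115]
tcp_rot: [0.111, 3.138, -0.002]
wrist_force: [-2.6, -7.2, 8.6]
width: 0.244
grip_force: 49.4
```

Request:
jog_arm(turn=[[0, 0, 0], [0, 0, 0], [0, 0, 0]], delta_pos=[[-0.0014, 0.0014, 0], [0, 0, 0], [0, 0, 0]], gripper=[0.01, 0.01, 0.01])

```text
time: 7.63
tool_pos: [0.5083, 0.3781, 0.1115]
tcp_rot: [0.111, 3.138, -0.002]
wrist_force: [-1.9, -6.7, 9.2]
width: 0.245
grip_force: 49.6
```

Request:
jog_arm(turn=[[0, 0, 0], [0, 0, 0], [0, 0, 0]], delta_pos=[[-0.0014, 0.0014, 0], [0, 0, 0], [0, 0, 0]], gripper=[0.01, 0.01, 0.01])

```text
time: 7.88
tool_pos: [0.5098, 0.3792, 0.1115]
tcp_rot: [0.111, 3.139, -0.002]
wrist_force: [-2.2, -6.7, 9.6]
width: 0.244
grip_force: 49.6
```

Run:
```python
from h import *
s=read_state();R=Ro.from_rotvec(s["tcp_rot"]).as_matrix()
r=.0845
for a in np.arange(126.3,225,3.67):
    p=[r*np.array([np.cos(np.radians(x)),np.sin(np.radians(x)),0]) for x in (a,a+3.67)]
    d=R.T@(p[1]-p[0]);print(round(a+3.67,1),(p[1]*1000).round(1)[:2],(d*1000).round(1))
```

```text
130.0 [-54.3  64.8] [ 4.  -3.6  0. ]
133.6 [-58.3  61.2] [ 3.8 -3.9  0. ]
137.3 [-62.1  57.3] [ 3.5 -4.1  0. ]
141.0 [-65.7  53.2] [ 3.2 -4.3  0. ]
144.6 [-68.9  48.9] [ 3.  -4.5  0. ]
148.3 [-71.9  44.4] [ 2.7 -4.7  0. ]
152.0 [-74.6  39.7] [ 2.4 -4.9  0. ]
155.7 [-77.   34.8] [ 2. -5.  0.]
159.3 [-79.1  29.8] [ 1.7 -5.1  0. ]
163.0 [-80.8  24.7] [ 1.4 -5.2  0. ]
166.7 [-82.2  19.5] [ 1.  -5.3  0. ]
170.3 [-83.3  14.2] [ 0.7 -5.4  0. ]
174.0 [-84.    8.8] [ 0.4 -5.4  0. ]
177.7 [-84.4   3.4] [ 0.  -5.4  0. ]
181.4 [-84.5  -2. ] [-0.3 -5.4  0. ]
185.0 [-84.2  -7.4] [-0.7 -5.4  0. ]
188.7 [-83.5 -12.8] [-1.  -5.3  0. ]
192.4 [-82.5 -18.1] [-1.4 -5.2  0. ]
196.0 [-81.2 -23.3] [-1.7 -5.1  0. ]
199.7 [-79.6 -28.5] [-2. -5.  0.]
203.4 [-77.6 -33.5] [-2.3 -4.9  0. ]
207.0 [-75.3 -38.4] [-2.6 -4.7  0. ]
210.7 [-72.6 -43.2] [-2.9 -4.5  0. ]
214.4 [-69.7 -47.7] [-3.2 -4.3  0. ]
218.1 [-66.5 -52.1] [-3.5 -4.1  0. ]
221.7 [-63.1 -56.2] [-3.8 -3.9  0. ]
225.4 [-59.3 -60.2] [-4.  -3.6  0. ]
```

Request:
jog_arm(turn=[[0, 0, 0], [0, 0, 0], [0, 0, 0]], delta_pos=[[-0.0014, 0.0014, 0], [0, 0, 0], [0, 0, 0]], gripper=[0.01, 0.01, 0.01])

```text
time: 8.13
tool_pos: [0.5114, 0.3804, 0.1115]
tcp_rot: [0.11, 3.138, -0.003]
wrist_force: [-2.6, -8.1, 9.3]
width: 0.241
grip_force: 49.6
```

Request:
jog_arm(turn=[[0, 0, 0], [0, 0, 0], [0, 0, 0], [0, 0, 0], [0, 0, 0], [0, 0, 0]], delta_pos=[[0.0014, -0.0014, 0], [0.004, -0.0036, 0], [0.0038, -0.0039, 0], [0.0035, -0.0041, 0], [0.0032, -0.0043, 0], [0, 0, 0]], gripper=[0.01, 0.01, 0.01, 0.01, 0.01, 0.01])

```text
time: 8.63
tool_pos: [0.4942, 0.3636, 0.1115]
tcp_rot: [0.11, 3.138, -0.003]
wrist_force: [-0.9, -7.2, 6.4]
width: 0.242
grip_force: 49.7
```

The knob is past its original position and still pulling, so the pawl is clear. Easing on.

Request:
jog_arm(turn=[[0, 0, 0], [0, 0, 0], [0, 0, 0], [0, 0, 0], [0, 0, 0]], delta_pos=[[0.003, -0.0045, 0], [0.0027, -0.0047, 0], [0.0024, -0.0049, 0], [0.002, -0.005, 0], [0, 0, 0]], gripper=[0.01, 0.01, 0.01, 0.01, 0.01])

```text
time: 9.05
tool_pos: [0.4837, 0.3456, 0.1115]
tcp_rot: [0.11, 3.136, -0.002]
wrist_force: [1.9, -6.4, 6.4]
width: 0.245
grip_force: 49.8
```

Request:
jog_arm(turn=[[0, 0, 0], [0, 0, 0], [0, 0, 0], [0, 0, 0], [0, 0, 0]], delta_pos=[[0.0017, -0.0051, 0], [0.0014, -0.0052, 0], [0.001, -0.0053, 0], [0, 0, 0], [0, 0, 0]], gripper=[0.01, 0.01, 0.01, 0.01, 0.01])

```text
time: 9.47
tool_pos: [0.479, 0.3314, 0.1115]
tcp_rot: [0.111, 3.135, 0.001]
wrist_force: [2.2, -4.8, 7.9]
width: 0.247
grip_force: 50.0
```

Request:
jog_arm(turn=[[0, 0, 0], [0, 0, 0], [0, 0, 0], [0, 0, 0]], delta_pos=[[0.0003, -0.005, 0], [0, -0.003, 0], [0, 0, 0], [0, 0, 0]], gripper=[0.01, 0.01, 0.01, 0.01])

```text
time: 9.8
tool_pos: [0.4776, 0.3239, 0.1115]
tcp_rot: [0.111, 3.136, 0.002]
wrist_force: [1.0, -3.6, 9.0]
width: 0.243
grip_force: 50.0
```

Request:
jog_arm(turn=[[0, 0, 0], [0, 0, 0], [0, 0, 0], [0, 0, 0]], delta_pos=[[0, -0.002, 0], [0, -0.002, 0], [0, 0, 0], [0, 0, 0]], gripper=[0.01, 0.01, 0.01, 0.01])

```text
time: 10.13
tool_pos: [0.4772, 0.3201, 0.1115]
tcp_rot: [0.111, 3.137, 0.002]
wrist_force: [0.4, -3.2, 8.2]
width: 0.244
grip_force: 50.0
```

Request:
jog_arm(turn=[[0, 0, 0], [0, 0, 0], [0, 0, 0], [0, 0, 0]], delta_pos=[[0, -0.002, 0], [0, -0.002, 0], [0, 0, 0], [0, 0, 0]], gripper=[0.01, 0.01, 0.01, 0.01])

```text
time: 10.47
tool_pos: [0.4769, 0.3162, 0.1115]
tcp_rot: [0.111, 3.137, 0.002]
wrist_force: [-0.0, -2.7, 8.6]
width: 0.246
grip_force: 50.0
```

Request:
jog_arm(turn=[[0, 0, 0], [0, 0, 0], [0, 0, 0], [0, 0, 0]], delta_pos=[[0, -0.002, 0], [0, -0.002, 0], [0, 0, 0], [0, 0, 0]], gripper=[0.01, 0.01, 0.01, 0.01])

```text
time: 10.8
tool_pos: [0.4768, 0.3123, 0.1115]
tcp_rot: [0.111, 3.136, 0.003]
wrist_force: [0.2, -3.3, 7.6]
width: 0.241
grip_force: 50.0
```

Request:
jog_arm(turn=[[0, 0, 0], [0, 0, 0], [0, 0, 0], [0, 0, 0]], delta_pos=[[-0.0002, -0.002, 0], [-0.0002, -0.002, 0], [0, 0, 0], [0, 0, 0]], gripper=[0.01, 0.01, 0.01, 0.01])

```text
time: 11.13
tool_pos: [0.4769, 0.3083, 0.1115]
tcp_rot: [0.111, 3.136, 0.003]
wrist_force: [0.4, -3.2, 7.3]
width: 0.245
grip_force: 50.0
```

Request:
jog_arm(turn=[[0, 0, 0], [0, 0, 0], [0, 0, 0], [0, 0, 0]], delta_pos=[[-0.0003, -0.002, 0], [-0.0003, -0.002, 0], [0, 0, 0], [0, 0, 0]], gripper=[0.01, 0.01, 0.01, 0.01])

```text
time: 11.47
tool_pos: [0.4771, 0.3043, 0.1115]
tcp_rot: [0.111, 3.136, 0.003]
wrist_force: [-0.3, -4.2, 7.4]
width: 0.244
grip_force: 50.0
```

Request:
jog_arm(turn=[[0, 0, 0], [0, 0, 0], [0, 0, 0], [0, 0, 0]], delta_pos=[[-0.0003, -0.002, 0], [-0.0003, -0.002, 0], [0, 0, 0], [0, 0, 0]], gripper=[0.01, 0.01, 0.01, 0.01])

```text
time: 11.8
tool_pos: [0.4776, 0.3003, 0.1115]
tcp_rot: [0.111, 3.136, 0.003]
wrist_force: [1.2, -2.6, 8.2]
width: 0.242
grip_force: 50.0
```

Request:
jog_arm(turn=[[0, 0, 0], [0, 0, 0], [0, 0, 0], [0, 0, 0]], delta_pos=[[-0.0005, -0.002, 0], [-0.0005, -0.002, 0], [0, 0, 0], [0, 0, 0]], gripper=[0.01, 0.01, 0.01, 0.01])

```text
time: 12.13
tool_pos: [0.4782, 0.2963, 0.1115]
tcp_rot: [0.111, 3.136, 0.003]
wrist_force: [-0.2, -3.0, 7.6]
width: 0.24
grip_force: 50.0
```

Request:
jog_arm(turn=[[0, 0, 0], [0, 0, 0], [0, 0, 0], [0, 0, 0]], delta_pos=[[-0.0005, -0.002, 0], [-0.0005, -0.002, 0], [0, 0, 0], [0, 0, 0]], gripper=[0.01, 0.01, 0.01, 0.01])

```text
time: 12.47
tool_pos: [0.4791, 0.2923, 0.1115]
tcp_rot: [0.111, 3.136, 0.003]
wrist_force: [0.6, -3.0, 7.3]
width: 0.242
grip_force: 50.0
```

Request:
jog_arm(turn=[[0, 0, 0], [0, 0, 0], [0, 0, 0], [0, 0, 0]], delta_pos=[[-0.0006, -0.002, 0], [-0.0006, -0.002, 0], [0, 0, 0], [0, 0, 0]], gripper=[0.01, 0.01, 0.01, 0.01])

```text
time: 12.8
tool_pos: [0.4801, 0.2883, 0.1116]
tcp_rot: [0.111, 3.136, 0.003]
wrist_force: [1.6, -1.4, 6.6]
width: 0.245
grip_force: 50.0
```

Request:
jog_arm(turn=[[0, 0, 0], [0, 0, 0], [0, 0, 0], [0, 0, 0]], delta_pos=[[-0.0007, -0.002, 0], [-0.0007, -0.0015, 0], [0, 0, 0], [0, 0, 0]], gripper=[0.01, 0.01, 0.01, 0.01])

```text
time: 13.13
tool_pos: [0.4812, 0.2848, 0.1115]
tcp_rot: [0.111, 3.136, 0.003]
wrist_force: [0.8, -3.1, 7.3]
width: 0.241
grip_force: 50.0
```

Request:
jog_arm(turn=[[0, 0, 0], [0, 0, 0], [0, 0, 0], [0, 0, 0]], delta_pos=[[-0.0008, -0.002, 0], [-0.0007, -0.0015, 0], [0, 0, 0], [0, 0, 0]], gripper=[0.01, 0.01, 0.01, 0.01])

```text
time: 13.47
tool_pos: [0.4825, 0.2812, 0.1115]
tcp_rot: [0.111, 3.136, 0.004]
wrist_force: [0.3, -2.2, 7.8]
width: 0.242
grip_force: 50.0
```

Request:
jog_arm(turn=[[0, 0, 0], [0, 0, 0], [0, 0, 0], [0, 0, 0]], delta_pos=[[-0.0009, -0.002, 0], [-0.0007, -0.0015, 0], [0, 0, 0], [0, 0, 0]], gripper=[0.01, 0.01, 0.01, 0.01])

```text
time: 13.8
tool_pos: [0.4839, 0.2776, 0.1115]
tcp_rot: [0.111, 3.136, 0.004]
wrist_force: [1.5, -2.8, 7.4]
width: 0.243
grip_force: 50.0
```

Request:
jog_arm(turn=[[0, 0, 0], [0, 0, 0], [0, 0, 0], [0, 0, 0]], delta_pos=[[-0.001, -0.002, 0], [-0.0008, -0.0015, 0], [0, 0, 0], [0, 0, 0]], gripper=[0.01, 0.01, 0.01, 0.01])

```text
time: 14.13
tool_pos: [0.4856, 0.2741, 0.1115]
tcp_rot: [0.111, 3.135, 0.004]
wrist_force: [1.6, -2.0, 6.1]
width: 0.242
grip_force: 50.0
```

Run:
```python
from h import *
a=vision.read_camera("side")[165:305,225:395];b=vision.read_camera("scene")[150:265,140:330]
cv2.imwrite("pics/chk.png",np.vstack([cv2.resize(a,(480,395)),np.zeros((1,480,3),np.uint8)])[:,:,::-1])
A=cv2.resize(a,(400,330));B=cv2.resize(b,(400,242));o=np.zeros((330,800,3),np.uint8);o[:,:400]=A;o[:242,400:]=B
cv2.imwrite("pics/chk.png",o[:,:,::-1])
```

```text
(no output)
```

View pics/chk.png

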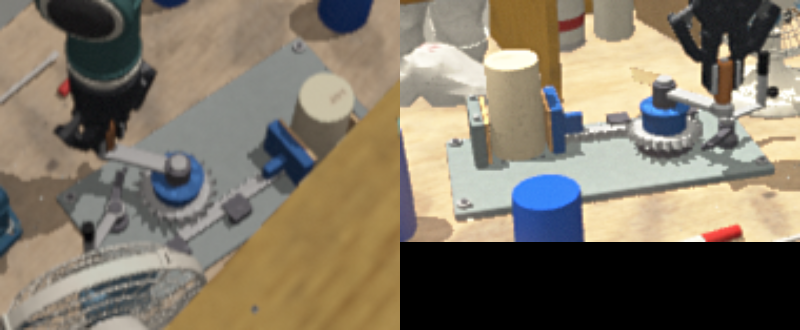

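The picture shows the pawl clear, the jaw on the upright cast, and the cast only a few mm from the stop bar. I'll continue in smaller steps.

Request:
jog_arm(turn=[[0, 0, 0], [0, 0, 0], [0, 0, 0], [0, 0, 0]], delta_pos=[[-0.0009, -0.0014, 0], [-0.0009, -0.0014, 0], [0, 0, 0], [0, 0, 0]], gripper=[0.01, 0.01, 0.01, 0.01])

```text
time: 14.57
tool_pos: [0.4871, 0.2713, 0.1116]
tcp_rot: [0.111, 3.135, 0.004]
wrist_force: [0.5, -1.2, 7.3]
width: 0.242
grip_force: 50.0
```

Request:
jog_arm(turn=[[0, 0, 0], [0, 0, 0], [0, 0, 0], [0, 0, 0]], delta_pos=[[-0.0009, -0.0013, 0], [-0.0009, -0.0013, 0], [0, 0, 0], [0, 0, 0]], gripper=[0.01, 0.01, 0.01, 0.01])

```text
time: 14.9
tool_pos: [0.4879, 0.2698, 0.1115]
tcp_rot: [0.112, 3.137, 0.007]
wrist_force: [-2.5, 3.3, 7.7]
width: 0.243
grip_force: 50.0
```

The cast is home, with about 4 N tangential at the knob. A little more push brings it to 20 N.

Request:
jog_arm(turn=[[0, 0, 0], [0, 0, 0], [0, 0, 0], [0, 0, 0]], delta_pos=[[-0.0004, -0.0008, 0], [0, 0, 0], [0, 0, 0], [0, 0, 0]], gripper=[0.01, 0.01, 0.01, 0.01])

```text
time: 15.23
tool_pos: [0.488, 0.2696, 0.1115]
tcp_rot: [0.112, 3.137, 0.009]
wrist_force: [-2.9, 5.8, 7.7]
width: 0.242
grip_force: 49.9
```

Run:
```python
from h import *
for i in range(4):
    s=read_state();F=-s["wrist_force"];print(F.round(1),F[0]*.49-F[1]*.87,s["tool_pos"].round(4));vision.read_camera("side")
```

```text
[ 2.9 -5.8 -7.7] 6.455335699467421 [0.488  0.2696 0.1115]
[ 2.  -4.  -6.6] 4.4240849431081 [0.488  0.2696 0.1115]
[ 2.3 -5.9 -6.1] 6.279495708441785 [0.488  0.2696 0.1115]
[ 1.6 -5.  -7.3] 5.142356795674332 [0.488  0.2696 0.1115]
```

Request:
jog_arm(turn=[[0, 0, 0], [0, 0, 0], [0, 0, 0], [0, 0, 0], [0, 0, 0]], delta_pos=[[-0.0002, -0.0004, 0], [0, 0, 0], [0, 0, 0], [0, 0, 0], [0, 0, 0]], gripper=[0.01, 0.01, 0.01, 0.01, 0.01])

```text
time: 15.85
tool_pos: [0.488, 0.2696, 0.1115]
tcp_rot: [0.112, 3.137, 0.01]
wrist_force: [-2.4, 6.0, 7.7]
width: 0.245
grip_force: 49.9
```

Request:
jog_arm(turn=[[0, 0, 0], [0, 0, 0], [0, 0, 0], [0, 0, 0]], delta_pos=[[0.0005, 0.001, 0], [0.0005, 0.0008, 0], [0, 0, 0], [0, 0, 0]], gripper=[0.01, 0.01, 0.01, 0.01])

```text
time: 16.18
tool_pos: [0.4878, 0.27, 0.1115]
tcp_rot: [0.111, 3.136, 0.006]
wrist_force: [-0.1, 1.0, 7.4]
width: 0.245
grip_force: 49.9
```

Request:
jog_arm(turn=[[0, 0, 0], [0, 0, 0], [0, 0, 0], [0, 0, 0], [0, 0, 0], [0, 0, 0], [0, 0, 0], [0, 0, 0], [0, 0, 0], [0, 0, 0], [0, 0, 0], [0, 0, 0], [0, 0, 0], [0, 0, 0]], delta_pos=[[0, 0, 0], [0, 0, 0], [0, 0, 0], [0, 0, 0], [0, 0, -0.005], [0, 0, -0.015], [0, 0, -0.02], [0, 0, -0.02], [0, 0, -0.02], [0, 0, -0.02], [0, 0, -0.02], [0, 0, 0], [0, 0, 0], [0, 0, 0]], gripper=[0.05, 0.05, 0.05, 0.05, 0.05, 0.05, 0.05, 0.05, 0.05, 0.05, 0.05, 0.05, 0.05, 0.05])

```text
time: 17.35
tool_pos: [0.4861, 0.2679, 0.2285]
tcp_rot: [-0.111, -3.139, 0.001]
wrist_force: [0.3, 0.3, 1.0]
width: 0.584
grip_force: 0.0
```

Run:
```python
from h import *
np.set_printoptions(precision=4,suppress=True)
s=read_state();print(s["time"],s["tool_pos"],s["wrist_force"],s["width"])
a=vision.read_camera("side")
hsv=cv2.cvtColor(a,cv2.COLOR_RGB2HSV)
def box(n,lo,hi,roi):
    y0,y1,x0,x1=roi;m=cv2.inRange(hsv[y0:y1,x0:x1],lo,hi);k,_,st,ce=cv2.connectedComponentsWithStats(m);i=1+np.argmax(st[1:,4]);print(n,st[i],ce[i]+[x0,y0])
box("jaw",(105,120,40),(125,255,255),(200,275,325,375))
box("cast",(15,20,120),(35,110,255),(175,260,335,385))
# knob expected pixel
c=vision.calibration("side");f=210/np.tan(np.radians(c["vfov"]/2));q=c["R"]@np.array([.488,.270,.15])+c["t"];print("knob exp",q[:2]/q[2]*f+[c["cx"],c["cy"]])
box("knob",(3,120,50),(16,255,255),(200,270,240,330))
```

```text
17.35 [0.4861 0.2679 0.2285] [0.3238 0.2899 0.9856] 0.5842073143759685
jaw [ 12  16  22  26 304] [346.3454 229.7303]
cast [   0    0   50   42 1187] [365.412  194.4886]
knob exp [269.8216 218.8315]
knob [26 19  7 12 63] [269.0476 224.5556]
```

```bash
python3 -c "
from workcell import ticket
print(ticket.finish_job())"
```

```text
the job is handed in; nothing more can be done
None
```

I flicked the pawl lever off, wound the crank back to free the pawl, and eased the cast home against the stop bar. I pressed it at an estimated 17–19 N at the jaw (worked out from the wrist force), let go with the spring holding it, and handed the job in at about 17 s; no verdict was returned.

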